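Lid-fit check of a double-lidded jar on the tilting banding wheel

TASK

The double-lidded jar on the tilting banding wheel is ready for its lid-fit check. Push the wheel head down until it is level, then carry the two nested lids over as one by the inner lid's terracotta knob and lower them fully home onto the jar - set down, not dropped. Then take the blue outer lid alone by its collar, lift it straight off without disturbing the inner lid, which must stay seated, and finish while still holding the outer lid level, a good 10 cm above where it sat, over the jar; leave everything else on the bench where it is.

Things in the scene. Friction and masses are not known exactly. Their poses are not given: they have to be found in the camera images.
- banding_wheel: Fixed green cast foot and fork of a tilting banding wheel (potter's turntable), 132 mm across; it does not move. Origin: centre of its underside on the bench. Its x axis points to the side of the head that starts high, its y axis lies along the tilt axis, which is 55 mm above the bench.
- wheel_head (a joint): Tilt of the round grey wheel head (190 mm across, carries the jar), rad: 0 = level, a hard stop; starts at 0.22 to 0.42, the banding_wheel's +x side high, the jar leaning to -x. Hinge: banding_wheel's y axis, 55 mm above the bench. Stays where it is left (friction 0.6 N m: about 8 N down at wheel_high_edge moves it). The head does not spin.
- wheel_high_edge (a point): Point on the upper face of the wheel head, 82 mm from its centre, in the middle of the side that starts high (the head's edge is at 95 mm); 24 mm above the tilt axis when level, so 79 mm above the bench. A bare place to press down on with closed fingers; 36 mm of room between it and the jar's belly.
- jar_rim (a point): Centre of the white jar's rim, where the outer lid rests; z is the jar's axis. 149 mm above the bench when level. Jar 70 mm tall, 92 mm across the belly, clamped on the wheel's centre by three steel pads 17 mm tall, within 60 mm of it, at 60, 180 and 300 degrees from the high side. Neck 85 mm across outside, 76 mm inside.
- jar_ledge (a point): Centre of the ledge inside the neck, 8 mm below the rim, on which the inner lid rests; the bore below it is 62 mm in diameter.
- inner_lid: Loose terracotta lid, 130 g, round about z. Origin: centre of its flange's underside (on jar_ledge when seated). Flange 71 mm wide, 6 thick; plug below 56 wide, 12 deep, bevelled; boss 30 wide up to z 24; straight knob 24 wide, z 28 to 54 (top). Nested, the outer lid lies on the flange, 2.5 mm play round the boss; the knob stands 24 mm above the collar: lifting it lifts both lids.
- outer_lid: Loose blue lid, 170 g, a ring round z. Origin: centre of its disc's underside (on jar_rim when seated; 6 mm above inner_lid's origin when nested). Disc 101 mm wide, 6 thick, hole 35; skirt 93 wide inside hangs 8.5 mm round the jar's neck; collar 50 wide outside, straight from z 12 to 23, top 24: grasp it from outside, the knob (top then at z 46) stands between the fingers.
- cork_mat: Fixed round cork mat, 100 mm across, 4 mm thick, on which the nested lids stand at the start. Origin: centre of its underside. Keep clear of the furniture beside it: a wooden drawer chest 220 mm tall begins at x 0.475 (y 0.00 to 0.28), its lower right drawer open to about x 0.42, and a shelf rack whose front post, 0.87 m tall, stands near x 0.36, y 0.40.
- slip_bowl: Loose cream bowl, 115 mm across, 53 mm tall; bystander, leave alone. Origin: centre of its underside.
- clay_dish: Loose square terracotta dish, 86 x 86 x 30 mm; bystander, leave alone. Origin: centre of its underside.
- ware_stack: Loose stack of small bowls, 107 mm across, 74 mm tall; bystander, leave alone. Origin: centre of its underside.
- rib_kidney: Loose flat wooden kidney-shaped rib, 70 x 110 x 8 mm; bystander, leave alone. Origin: centre of its underside.

How it is judged:
By the outcome, as a careful person would: the job done as asked, in the order asked, and still so for the second after the job is handed in, while the arm keeps its last pose, push and grip.
It also fails if it takes over 72 s, if anything falls off the work surface, if the arm or the gripper's body presses on something with over 40 N, if the wrist force passes 120 N, or if a joint passes its speed limit or range.

ROBOT

A 6-joint arm with a two-finger parallel gripper is mounted at the origin on the work surface; the furniture and walls round the work are solid. World frame = base frame: x ahead of the robot, y to its left, z up, the work surface at z = 0. Lengths are in m, angles in rad, forces in N, time in s.
With the tool pointing down it reaches from about 0.375 to 0.975 m from the base axis. Payload 3.8 kg.
Tool frame: the origin (TCP) lies at the centre of the arm's flange, where the gripper is bolted on; the fingertips stand 173 mm ahead of it and the grasp point (between the pads) lies 155 mm ahead of it; z points along the fingers, y is the line along which they close (so a half turn about z gives the same grasp; the last joint's range is limited). The gripper opens to 85 mm and grips with 20 to 120 N. Pads are 22 mm wide; open, the fingers measure 114 mm over their backs; the gripper's body (76 mm by 85 mm) begins 54 mm behind the grasp point. The pads swing forward as they close: fully open they stand 13 mm farther back than shut.
Start: joints at [1.229, 0.264, 1.604, -0, 1.274, -0.037], TCP at [0.203, 0.644, 0.405] pointing down, gripper open.
Joint ranges: [-2.63, 2.63], [-0.94, 2.18], [0.31, 2.57], [-1.31, 4.45], [0, 2.66], [-2.55, 2.55]. Speed limits (rad/s): [2.57, 2.57, 3.14, 3.14, 3.14, 3.14].

INTERFACE

Orientations are given as a rotation vector (axis times angle).
In Python, from bench import robot, imaging gives the robot as it stands.
- The arm moves only by the shell command python3 -m jog 'ROWS' [FORCE]. ROWS is a JSON object of lists of equal length, an entry for each row: "translation": the shift along the world's x, y, z in cm, a list of three; "yaw": the turn about the world's z in rad; "fingers": the opening, from 0 (shut) to 1 (fully open). In form: {"translation": [[x, y, z], ...], "yaw": [yaw, ...], "fingers": [fingers, ...]}. A call has 1 to 8 rows; each row shifts and turns the commanded pose from where the row before left it; what a row does not reach is not made up. A row lasts 1/8 s, in which the tool goes at most 62.5 mm and 10.7 degrees, less where a joint would pass 70% of its speed; a pose out of reach is approached as far as the arm can. A call with a gripper value outside its range is refused whole. The fingers move at their own pace and stop on an object; FORCE is the grip in N (left out, the last holds). Time passes only in rows, so rows that do not move let the fingers close. It gives the time, the measured TCP pose, the force, the opening and the grip force at its end, in the units of the state.
- robot.get_state(): the state, without advancing time (a new reading comes with each control period).
- imaging.get_image(name): name is "scene" or "top"; returns a dict with "pixels" (420x560x3 uint8, red, green, blue), "K" (3x3 intrinsics, pixels), "dist" ([k1, k2, p1, p2, k3] as OpenCV has them; the pictures are not rectified), "xyz" and "rotation" of the camera in the world. Camera axes: x right, y down, z forward; pixel columns grow to the right and rows downward; lengths in m; the calibration is good to about 2 mm. A picture is of the moment at which its call begins. There is no depth.
- robot.hand_in(): hands the job in; it is judged then, once.
The state is a dict: "t": time; "joint_positions": joint angles; "joint_velocities": joint speeds; "tau": joint torques, N m; "ee_pos": TCP position; "tool_rot": TCP orientation; "contact_force": force on the tool from outside, world axes, zero at the start; "moment": the same for the moment, N m; "opening": finger opening in m; "grip_force": force on a finger pad.
Only numpy, scipy, OpenCV 4.12 (cv2) and the standard library are available. Lean on these libraries where they do the work, as an engineer would, in place of code of your own. Each camera call takes 0.05 s, during which the arm holds its last target. There are 200 camera calls.

## Working session

There is one attempt and no reset: what is moved stays moved. The work goes in short steps, Python scripts to look and compute and a shell command to move; the robot and the scene stay as the last step left them, time stands still between calls to the robot, and variables do not carry over. Pictures are saved under pics/ and viewed, at most 10 in all, crops included, and the job is handed in when it is done.

```bash
mkdir -p pics; python3 - <<'E'
from bench import robot, imaging
import cv2,pickle
for n in("scene","top"):
    d=imaging.get_image(n); cv2.imwrite(f"pics/{n}0.png",d["pixels"][:,:,::-1]); pickle.dump(d,open(n+".pkl","wb"))
    print(n,d["K"],d["dist"],d["xyz"],d["rotation"])
s=robot.get_state();print(s)
E
```

```text
scene [[396.86105012   0.         283.88474476]
 [  0.         396.86105012 212.03926711]
 [  0.           0.           1.        ]] [-0.08744949  0.          0.          0.          0.        ] [-0.24345486 -0.44642106  0.59417858] [-1.91346238  1.01580961 -0.60909193]
top [[429.88515398   0.         285.75020539]
 [  0.         429.88515398 208.23568906]
 [  0.           0.           1.        ]] [-0.07742005  0.          0.          0.          0.        ] [ 0.35509752 -0.0034902   1.19423594] [-2.17417968  2.14986416 -0.08627288]
{'t': 0.1, 'joint_positions': array([ 1.22911016e+00,  2.64722500e-01,  1.60526943e+00,  1.74902662e-05,
        1.27368796e+00, -3.68703907e-02]), 'joint_velocities': array([-0.00085098, -0.00328856, -0.00392045, -0.00018119,  0.00056526,
        0.0001824 ]), 'tau': array([-7.74971559e-04, -5.16709292e+01, -3.68588090e+01, -4.83573058e-05,
        6.35497083e-03,  1.37500456e-05]), 'ee_pos': array([0.20245513, 0.64359773, 0.40343875]), 'tool_rot': array([-0.47689765, -3.10476927,  0.0032147 ]), 'contact_force': array([-0.0766109 , -1.11888357,  0.51293267]), 'moment': array([ 0.02460813, -0.00696073,  0.04737323]), 'grip_force': 0.0, 'opening': 0.08533619252102195}
```

View pics/scene0.png

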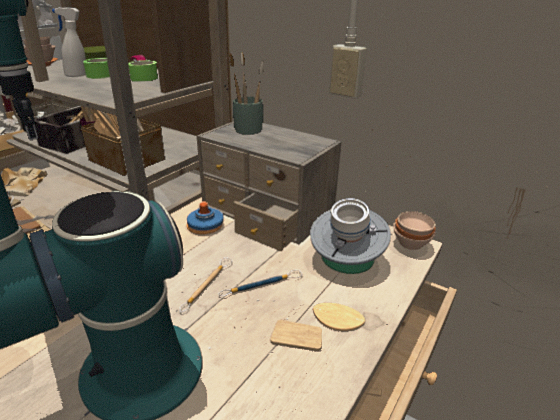

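View pics/top0.png

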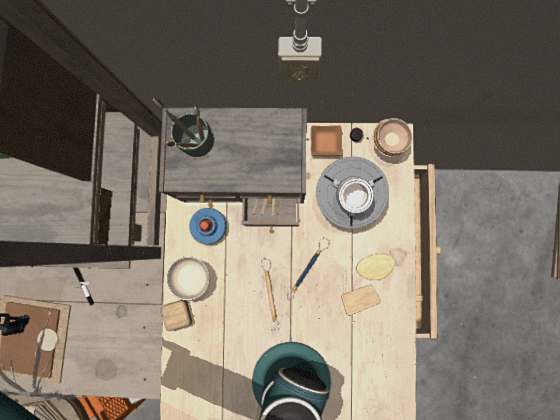

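```bash
python3 - <<'E'
import cv2,numpy as np
a=cv2.imread("pics/top0.png");b=cv2.imread("pics/scene0.png")
f=lambda im,x,y,w,h,s:cv2.resize(im[y:y+h,x:x+w],None,fx=s,fy=s,interpolation=cv2.INTER_CUBIC)
t=np.zeros((600,800,3),np.uint8)
t[:300,:400]=f(a,303,145,100,75+0,4)
t[300:600,:400]=f(a,303,220-40,100,75,4)
t[:300,400:]=f(a,158,195,100,75,4)
t[300:,400:]=f(b,300,195,100,75,4)
cv2.imwrite("pics/crop1.png",t)
E
```

```text
(no output)
```

View pics/crop1.png

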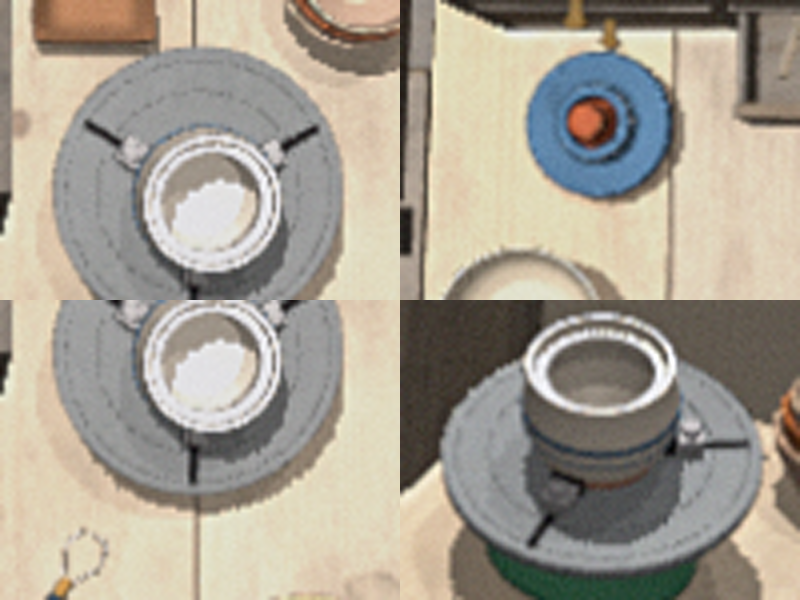

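```bash
cat > h.py <<'E'
import numpy as np,cv2,pickle
from scipy.spatial.transform import Rotation as R
from scipy.optimize import least_squares
D={n:pickle.load(open(n+".pkl","rb")) for n in("top","scene")}
def proj(n,P):
    d=D[n];M=R.from_rotvec(d["rotation"]).as_matrix().T
    return cv2.projectPoints(np.atleast_2d(P).astype(float),cv2.Rodrigues(M)[0],-M@d["xyz"],d["K"],np.array(d["dist"]))[0][:,0]
th=np.linspace(0,2*np.pi,181)
def circ(r,z): return np.c_[r*np.cos(th),r*np.sin(th),0*th+z]
def ext(p): return np.r_[p[:,0].min(),p[:,0].max(),p[:,1].min(),p[:,1].max()]
def wheel(q,P): # q x,y,yaw,tilt
    # tilt: +x side high => rotate about y by -tilt
    return R.from_euler("ZY",[q[2],-q[3]]).apply(np.atleast_2d(P))+[q[0],q[1],.055]
E
python3 - <<'E'
from h import *
def res(q):
    H=wheel(q,circ(.095,.024));J=wheel(q,circ(.0425,.094))
    r=[ext(proj("top",H))-[316.25,388.75,156.75,228.25],ext(proj("top",J))-[338.25,373.75,177,213.25],
       ext(proj("scene",J))-[330.5,369.5,197.75,224.5],(ext(proj("scene",H))-[310.25,391,0,263.25])[:2]]
    s=lambda a:wheel(q,[q[4]*np.cos(a),q[4]*np.sin(a),.024])
    A=np.pi/3
    r+=[(proj("top",np.r_[s(A),s(3*A),s(5*A)])-[[324.75,175.5],[351.25,225.75],[382.5,177]]).ravel(),
        (proj("scene",np.r_[s(3*A),s(5*A)])-[[332.75,256.25],[387,230.75]]).ravel()]
    return np.concatenate(r)
f=least_squares(res,[.45,-.2,0,.3,.085],loss="soft_l1");q=f.x
print(q.round(4),f.cost,res(q).round(1))
np.save("q.npy",q)
print("edge",wheel(q,[.082,0,.024]),"rim",wheel(q,[0,0,.094]))
q0=q.copy();q0[3]=0;print("level edge",wheel(q0,[.082,0,.024]))
for n,box in(("top",(158,195,100,75)),("scene",(170,190,80,60))):
    x,y,w,h=box;c=D[n]["pixels"][y:y+h,x:x+w].astype(int)
    b=(c[...,2]>c[...,0]+25)&(c[...,2]>60);o=(c[...,0]>c[...,2]+60)&(c[...,0]>c[...,1]*1.9)
    for m in(b,o):
        k,l,s,_=cv2.connectedComponentsWithStats(m.astype(np.uint8));i=1+s[1:,4].argmax();s=s[i]
        print(n,x+s[0]-.5,x+s[0]+s[2]-.5,y+s[1]-.5,y+s[1]+s[3]-.5,s[4])
a=cv2.imread("pics/scene0.png")[190:250,165:245];cv2.imwrite("pics/crop2.png",cv2.resize(a,None,fx=10,fy=10,interpolation=2))
E
```

```text
[ 0.5133 -0.1567 -0.0179  0.2508  0.0869] 2.6886034232087077 [ 0.1  0.2 -0.4  0.3  0.8 -0.1  1.9  0.   0.7 -0.4 -0.  -1.3  0.1  0.
 -0.2  0.  -0.2 -0.3 -0.2  0.1 -0.2  0.   0.2 -0.5]
edge [[ 0.5867436  -0.157967    0.09859979]] rim [[ 0.48995198 -0.15623707  0.14605914]]
level edge [[ 0.59526396 -0.15811928  0.079     ]]
top 189.5 225.5 207.5 243.5 864
top 199.5 210.5 219.5 228.5 32
scene 186.5 222.5 206.5 229.5 508
scene 199.5 206.5 202.5 212.5 54
```

View pics/crop2.png

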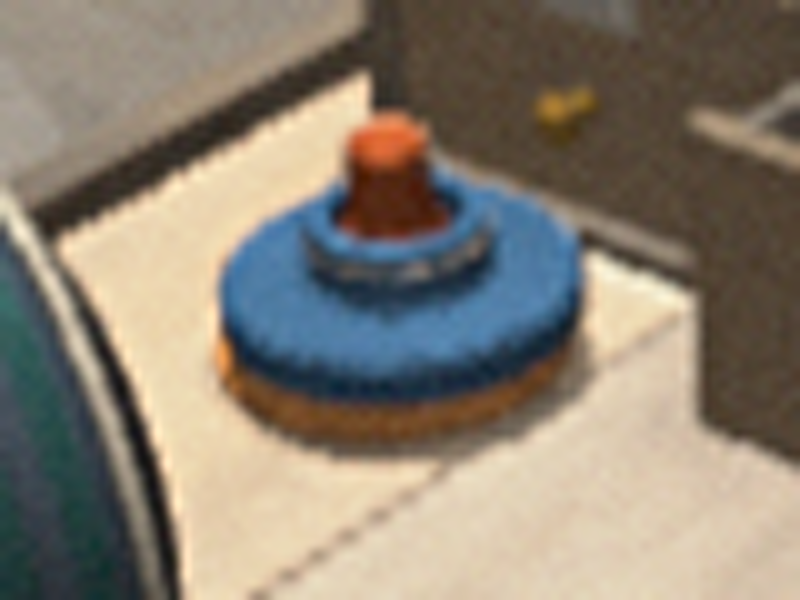

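```bash
python3 - <<'E'
from h import *
def res(q):
    o=np.r_[q[:2],0];k=np.r_[q[2:4],0]
    d1=circ(.0505,.028)+o; d=np.r_[d1,circ(.0505,.0135)+o]; K=np.r_[circ(.012,.070),circ(.012,.044)]+k
    return np.r_[ext(proj("top",d))-[190,226,207.7,244.2],(ext(proj("scene",d))-[187,223.3,0,230.5])[[0,1,3]],
     (ext(proj("scene",K))-[199.8,207.8,201.2,0])[:3],(ext(proj("top",K))-[200,0,219.25,231.25])[[0,2,3]],.2*(q[:2]-q[2:4])/.0025]
f=least_squares(res,[.35,.35,.35,.35]);print(f.x.round(4),res(f.x).round(1))
E
```

```text
[0.4199 0.232  0.4189 0.2318] [-0.7  0.8 -0.4  0.1 -0.7  0.5  0.1 -0.7  1.  -0.6 -0.   1.4 -1.1  0.1
  0. ]
```

```bash
python3 - <<'E'
from h import *
for n in D:
    print(n,proj(n,[[.36,.4,0],[.36,.4,.3],[.36,.4,.6],[.36,.4,.87],[.2,.64,.4],[.355,0,0]]).round(0).tolist())
    print(n,proj(n,[[.475,.28,.22],[.475,0,.22],[.475,.28,0],[.42,.14,.1]]).round(0).tolist())
for t,s in(((210.5,204),(220.3,200.5)),((202,198.7),(220.3,200.5)),((202,198.7),(221,165))):
    f=least_squares(lambda p:np.r_[proj("top",p)[0]-t,proj("scene",p)[0]-s],[.47,.2,.1]);print(f.x,f.cost)
E
```

```text
top [[150.0, 247.0], [103.0, 245.0], [14.0, 242.0], [-173.0, 235.0], [-39.0, 325.0], [292.0, 251.0]]
top [[171.0, 197.0], [293.0, 198.0], [193.0, 207.0], [238.0, 224.0]]
scene [[149.0, 215.0], [132.0, 113.0], [113.0, -19.0], [98.0, -160.0], [13.0, 75.0], [259.0, 267.0]]
scene [[201.0, 140.0], [289.0, 165.0], [207.0, 211.0], [230.0, 203.0]]
[0.47590136 0.22152795 0.05469035] 0.2915742068154002
[0.49460224 0.24522016 0.03878753] 1.114714636984369
[0.47933242 0.21914872 0.16205257] 0.666675270745585
```

```bash
python3 -m jog '{"translation":[[-1.5,-4.9,0],[-1.5,-4.9,0],[-1.5,-4.9,0],[-1.5,-4.9,0],[-1.3,-4.8,0],[4.7,-3.3,0],[4.7,-3.3,0],[4.7,-3.3,0]],"yaw":[0,0,0,0,0,0.1,0.1,0.1],"fingers":[0,0,0,0,0,0,0,0]}' 30
```

```text
t: 1.1
ee_pos: [0.2712, 0.2995, 0.4046]
tool_rot: [0.0, 3.141, 0.001]
contact_force: [1.0, 0.8, 0.0]
opening: -0.0
grip_force: 0.0
```

```bash
python3 -m jog '{"translation":[[3.2,-5,1],[3.2,-5,1],[3.2,-5,1],[3.3,-5,1],[2.5,-5.2,0],[3.1,-5.2,0],[3.2,-5.2,0],[3.2,-5.1,0]],"yaw":[0,0,0,0,0,0,0,0],"fingers":[0,0,0,0,0,0,0,0]}' && python3 -m jog '{"translation":[[3.2,-5.1,-4],[3.3,0,-5],[0,0,-5],[0,0,-2],[0,0,0]],"yaw":[0,0,0,0,0],"fingers":[0,0,0,0,0]}'
```

```text
t: 2.1
ee_pos: [0.5201, -0.1081, 0.4443]
tool_rot: [-0.009, -3.141, -0.001]
contact_force: [0.4, 1.5, 0.5]
opening: -0.0004
grip_force: 0.0
t: 2.72
ee_pos: [0.5793, -0.1499, 0.2884]
tool_rot: [-0.007, -3.138, -0.002]
contact_force: [0.5, 0.6, 0.9]
opening: 0.0
grip_force: 0.0
```

```bash
python3 -m jog '{"translation":[[0.9,-0.8,0],[0,0,-1],[0,0,-0.6],[0.2,0,-0.5],[0.2,0,-0.5]],"yaw":[0,0,0,0,0],"fingers":[0,0,0,0,0]}';python3 -m jog '{"translation":[[0.2,0,-0.5],[0.2,0,-0.3],[0,0,-0.2],[0,0,0]],"yaw":[0,0,0,0],"fingers":[0,0,0,0]}'
```

```text
t: 3.35
ee_pos: [0.5934, -0.1583, 0.2654]
tool_rot: [0.007, 3.141, -0.001]
contact_force: [-3.5, -0.1, 7.8]
opening: -0.0002
grip_force: 3.9
t: 3.85
ee_pos: [0.5973, -0.1584, 0.2549]
tool_rot: [0.007, 3.141, -0.001]
contact_force: [-1.5, -0.7, 4.6]
opening: -0.0001
grip_force: 2.3
```

```bash
python3 -m jog '{"translation":[[0,0,-0.2],[0,0,-0.1],[0,0,0]],"yaw":[0,0,0],"fingers":[0,0,0]}';python3 -m jog '{"translation":[[0,0,-0.1],[0,0,0]],"yaw":[0,0],"fingers":[0,0]}'
```

```text
t: 4.22
ee_pos: [0.5977, -0.1584, 0.2525]
tool_rot: [0.007, 3.14, -0.001]
contact_force: [-1.1, -1.4, 6.6]
opening: 0.0
grip_force: 3.3
t: 4.47
ee_pos: [0.5977, -0.1584, 0.2524]
tool_rot: [0.007, 3.14, -0.001]
contact_force: [-3.7, -0.5, 12.0]
opening: -0.0003
grip_force: 5.8
```

```bash
python3 -m jog '{"translation":[[0,0,-0.2],[0,0,0]],"yaw":[0,0],"fingers":[0,0]}'
```

```text
t: 4.72
ee_pos: [0.5978, -0.1584, 0.2524]
tool_rot: [0.007, 3.14, -0.001]
contact_force: [-8.6, 2.2, 22.4]
opening: -0.0004
grip_force: 10.8
```

```bash
python3 -m jog '{"translation":[[0,0,4],[0,0,6],[0,0,6],[-3,4,3],[-3.5,5,0],[-3.5,5,0],[-3.5,5,0],[-3,5,0]],"yaw":[0,0,0,0,0,0,0,0],"fingers":[0,0,0,0.6,0.6,0.6,0.6,0.6]}' 60;python3 -m jog '{"translation":[[-1.5,4.5,0],[0,4.5,0],[0,4.5,0],[0,4.5,0],[0,0,0]],"yaw":[0,0,0,0,0],"fingers":[0.6,0.6,0.6,0.6,0.6]}'
python3 - <<'E'
from bench import robot, imaging
import cv2,pickle,numpy as np
t=np.zeros((600,800,3),np.uint8)
f=lambda im,x,y,w,h,s:cv2.resize(im[y:y+h,x:x+w],None,fx=s,fy=s,interpolation=cv2.INTER_CUBIC)
for n in("scene","top"):
    d=imaging.get_image(n); pickle.dump(d,open(n+"1.pkl","wb"));p=np.ascontiguousarray(d["pixels"][:,:,::-1])
    if n=="scene": t[:300,:400]=f(p,300,190,100,75,4);t[300:,:400]=f(p,160,160,100,75,4)
    else: t[:400,400:]=f(p,303,145,100,100,4);t[400:600,400:]=f(p,150,180,160,80,2.5)
cv2.imwrite("pics/c3.png",t)
E
```

```text
t: 5.72
ee_pos: [0.4306, 0.0831, 0.4379]
tool_rot: [0.009, 3.141, 0.001]
contact_force: [0.3, 0.4, 0.8]
opening: 0.0513
grip_force: 0.0
t: 6.35
ee_pos: [0.4167, 0.2642, 0.4376]
tool_rot: [-0.001, -3.141, -0.001]
contact_force: [-0.2, -0.6, -0.5]
opening: 0.051
grip_force: 0.0
```

View pics/c3.png

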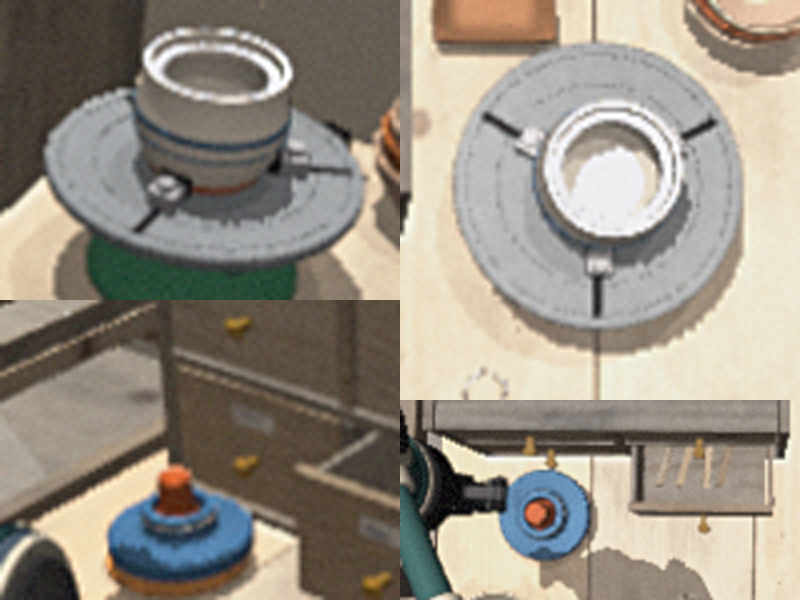

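```bash
python3 - <<'E'
from h import *
def res(q,t=None):
    q=np.r_[q[:3],q[3] if t is None else t,q[4]]
    H=wheel(q,circ(.095,.024));J=wheel(q,circ(.0425,.094))
    r=[ext(proj("top",H))-[316.25,388.75,155.5,227],ext(proj("top",J))-[337.5,375,169.75,205.75],
       ext(proj("scene",J))-[334.5,373.5,196.75,215.75],(ext(proj("scene",H))-[310.75,391,0,0])[:2]]
    A=np.pi/3
    s=lambda a:wheel(q,[q[4]*np.cos(a),q[4]*np.sin(a),.024])
    r+=[(proj("top",np.r_[s(A),s(3*A),s(5*A)])-[[324,174],[352.25,224],[381.75,175.5]]).ravel()]
    return np.concatenate(r)
for t in(None,0):
    f=least_squares(res,[.51,-.157,0,0,.087],kwargs=dict(t=t));print(f.x.round(4),f.cost,res(f.x,t).round(1))
E
```

```text
[ 0.5127 -0.1562 -0.0141  0.0285  0.0869] 4.241403188982794 [-0.   0.  -0.3  0.4  1.6 -1.3  1.  -0.5  0.8 -1.  -0.6 -0.5  0.4  0.2
  0.1 -0.1 -0.2  0.3 -0.4 -0.2]
[ 0.5113 -0.1562 -0.0161  0.      0.087 ] 5.058219802404606 [-0.   0.   0.2  0.6  1.6 -1.3  0.6 -1.1  1.1 -0.7 -0.5 -1.1  0.2  0.1
  0.1  0.2 -0.1  0.6 -0.4  0.2]
```

```bash
python3 -m jog '{"translation":[[0,-3.2,0],[0,0,-5],[0,0,-5],[0,0,-5],[0,0,-3],[0,0,0]],"yaw":[0,0,0,0,0,0],"fingers":[0.6,0.6,0.6,0.6,0.6,0.6]}'
python3 - <<'E'
from bench import robot, imaging
import cv2,numpy as np
t=np.zeros((600,800,3),np.uint8)
f=lambda im,x,y,w,h,s:cv2.resize(im[y:y+h,x:x+w],None,fx=s,fy=s,interpolation=cv2.INTER_CUBIC)
for i,n in enumerate(("scene","top")):
    d=imaging.get_image(n);p=np.ascontiguousarray(d["pixels"][:,:,::-1])
    t[:,400*i:400*i+400]=f(p,*((160,120),(160,150))[i],100,150,4)
cv2.imwrite("pics/c4.png",t)
E
```

```text
t: 7.2
ee_pos: [0.4157, 0.2278, 0.2554]
tool_rot: [-0.01, -3.136, 0.005]
contact_force: [-0.1, 1.0, -0.1]
opening: 0.0515
grip_force: 0.0
```

View pics/c4.png

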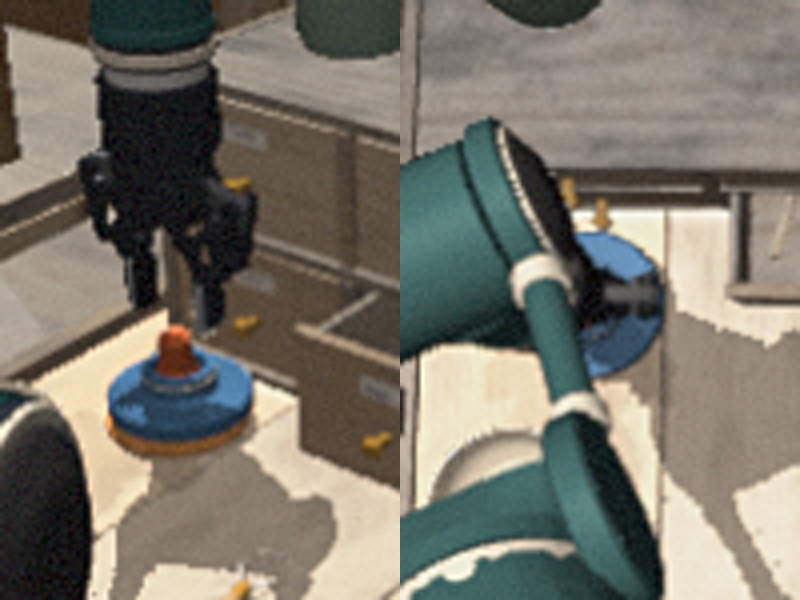

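```bash
python3 -m jog '{"translation":[[0,0.4,0],[0,0,-1.2],[0,0,-1],[0,0,-0.7],[0,0,-0.3],[0,0,0]],"yaw":[0,0,0,0,0,0],"fingers":[0.6,0.6,0.6,0.6,0.6,0.6]}'
```

```text
t: 8.05
ee_pos: [0.4171, 0.2337, 0.2256]
tool_rot: [-0.007, -3.141, 0.001]
contact_force: [0.2, 0.2, 0.2]
opening: 0.0513
grip_force: 0.0
```

```bash
python3 -m jog '{"translation":[[0,-0.1,-0.3],[0,0,0],[0,0,0],[0,0,0],[0,0,0],[0,0,0]],"yaw":[0,0,0,0,0,0],"fingers":[0.6,0.1,0.1,0.1,0.1,0.1]}' 45
```

```text
t: 8.8
ee_pos: [0.4174, 0.233, 0.2233]
tool_rot: [0.008, 3.141, 0.001]
contact_force: [-0.2, 1.7, 0.1]
opening: 0.0225
grip_force: 44.0
```

```bash
python3 -m jog '{"translation":[[0,0,0.5],[0,0,1],[0,0,2],[0,0,3.5],[0,0,4.5],[0,0,4.5],[0,0,4.5],[0,0,3]],"yaw":[0,0,0,0,0,0,0,0],"fingers":[0.1,0.1,0.1,0.1,0.1,0.1,0.1,0.1]}';python3 -m jog '{"translation":[[-0.2,-2,0.5],[-0.2,-4,0],[-0.3,-4,0],[-0.3,-4,0],[-0.2,-4,0],[-0.2,-4,0],[0.3,-4,0],[2,-3.5,0]],"yaw":[0,0,0,0,0,0,0,0],"fingers":[0.1,0.1,0.1,0.1,0.1,0.1,0.1,0.1]}'
```

```text
t: 9.8
ee_pos: [0.4171, 0.2326, 0.4611]
tool_rot: [0.008, 3.139, 0.002]
contact_force: [0.3, -0.2, -3.1]
opening: 0.0224
grip_force: 44.3
t: 10.8
ee_pos: [0.4242, -0.0642, 0.4613]
tool_rot: [-0.009, -3.138, 0.0]
contact_force: [1.2, 0.3, -3.6]
opening: 0.0224
grip_force: 44.5
```

```bash
python3 -m jog '{"translation":[[3,-3,0],[3,-3,0],[2.2,-2.5,-1],[0.4,-0.7,-3],[0,0,-3],[0,0,-1],[0,0,0],[0,0,0]],"yaw":[0,0,0,0,0,0,0,0],"fingers":[0.1,0.1,0.1,0.1,0.1,0.1,0.1,0.1]}'
python3 - <<'E'
from bench import robot, imaging
import cv2,numpy as np
t=np.zeros((600,800,3),np.uint8)
f=lambda im,x,y,w,h,s:cv2.resize(im[y:y+h,x:x+w],None,fx=s,fy=s,interpolation=cv2.INTER_CUBIC)
for i,n in enumerate(("scene","top")):
    d=imaging.get_image(n);p=np.ascontiguousarray(d["pixels"][:,:,::-1])
    t[:,400*i:400*i+400]=f(p,*((310,150),(318,130))[i],80,120,5)
cv2.imwrite("pics/c5.png",t)
E
```

```text
t: 11.8
ee_pos: [0.5124, -0.1544, 0.3844]
tool_rot: [0.007, 3.14, -0.001]
contact_force: [0.1, -0.1, -2.8]
opening: 0.0226
grip_force: 44.5
```

View pics/c5.png

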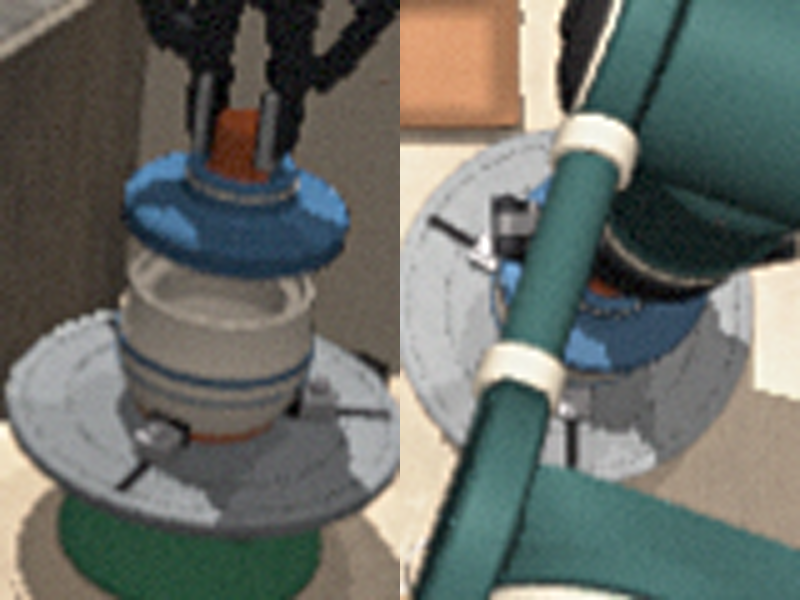

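```bash
python3 - <<'E'
from h import *
def res(q):
    d=np.r_[circ(.0505,.1886),circ(.0505,.1741)]+np.r_[q,0]
    return np.r_[(ext(proj("scene",d))-[334.6,380,0,205.4])[[0,1,3]],(ext(proj("top",d))-[336,380.4,0,205.4])[[0,1,3]]]
f=least_squares(res,[.512,-.156]);print(f.x,res(f.x).round(1))
E
```

```text
[ 0.5160801  -0.15634513] [-0.5 -0.4  0.3  1.  -0.2 -0.5]
```

```bash
python3 -m jog '{"translation":[[-0.25,-0.1,-0.3],[0,0,-0.8],[0,0,-0.8],[0,0,-0.5],[0,0,0]],"yaw":[0,0,0,0,0],"fingers":[0.1,0.1,0.1,0.1,0.1]}';python3 -m jog '{"translation":[[0,0,-0.3],[0,0,-0.2],[0,0,0]],"yaw":[0,0,0],"fingers":[0.1,0.1,0.1]}'
```

```text
t: 12.52
ee_pos: [0.5095, -0.1551, 0.3581]
tool_rot: [-0.007, -3.14, -0.001]
contact_force: [-0.4, -0.6, -2.8]
opening: 0.0224
grip_force: 44.5
t: 12.9
ee_pos: [0.5097, -0.1552, 0.354]
tool_rot: [-0.008, -3.141, -0.0]
contact_force: [-0.0, -0.1, -3.2]
opening: 0.0223
grip_force: 44.5
```

```bash
python3 -m jog '{"translation":[[0,0,-0.2],[0,0,-0.2],[0,0,0]],"yaw":[0,0,0],"fingers":[0.1,0.1,0.1]}';python3 -m jog '{"translation":[[0,0,-0.1],[0,0,0]],"yaw":[0,0],"fingers":[0.1,0.1]}'
```

```text
t: 13.28
ee_pos: [0.5097, -0.1552, 0.35]
tool_rot: [-0.007, -3.142, 0.0]
contact_force: [-1.4, 0.1, -1.7]
opening: 0.0224
grip_force: 44.6
t: 13.52
ee_pos: [0.5098, -0.1552, 0.3491]
tool_rot: [0.008, 3.141, -0.0]
contact_force: [-0.0, 0.5, -2.2]
opening: 0.0222
grip_force: 44.6
```

```bash
python3 -m jog '{"translation":[[0,0,-0.1],[0,0,0]],"yaw":[0,0],"fingers":[0.1,0.1]}';python3 -m jog '{"translation":[[0,0,-0.05],[0,0,0]],"yaw":[0,0],"fingers":[0.1,0.1]}'
```

```text
t: 13.78
ee_pos: [0.5099, -0.1552, 0.3486]
tool_rot: [0.008, 3.141, -0.0]
contact_force: [-1.0, 1.3, 1.2]
opening: 0.0226
grip_force: 44.8
t: 14.02
ee_pos: [0.51, -0.1552, 0.3485]
tool_rot: [0.008, 3.141, -0.0]
contact_force: [-2.4, 2.2, 5.8]
opening: 0.0222
grip_force: 45.3
```

```bash
python3 -m jog '{"translation":[[0,0,0.07],[0,0,0],[0,0,0],[0,0,0],[0.2,0,0],[0,0,0],[0,0,0]],"yaw":[0,0,0,0,0,0,0],"fingers":[0.1,0.3,0.4,0.5,1,1,1]}' 40
python3 - <<'E'
from bench import robot, imaging
import cv2,numpy as np
t=np.zeros((600,800,3),np.uint8)
f=lambda im,x,y,w,h,s:cv2.resize(im[y:y+h,x:x+w],None,fx=s,fy=s,interpolation=cv2.INTER_CUBIC)
for i,n in enumerate(("scene","top")):
    d=imaging.get_image(n);p=np.ascontiguousarray(d["pixels"][:,:,::-1])
    t[:,400*i:400*i+400]=f(p,*((310,150),(318,130))[i],80,120,5)
cv2.imwrite("pics/c6.png",t)
E
```

```text
t: 14.9
ee_pos: [0.5118, -0.1552, 0.3483]
tool_rot: [0.008, 3.142, -0.0]
contact_force: [-0.1, -0.1, -0.3]
opening: 0.0852
grip_force: 0.0
```

View pics/c6.png

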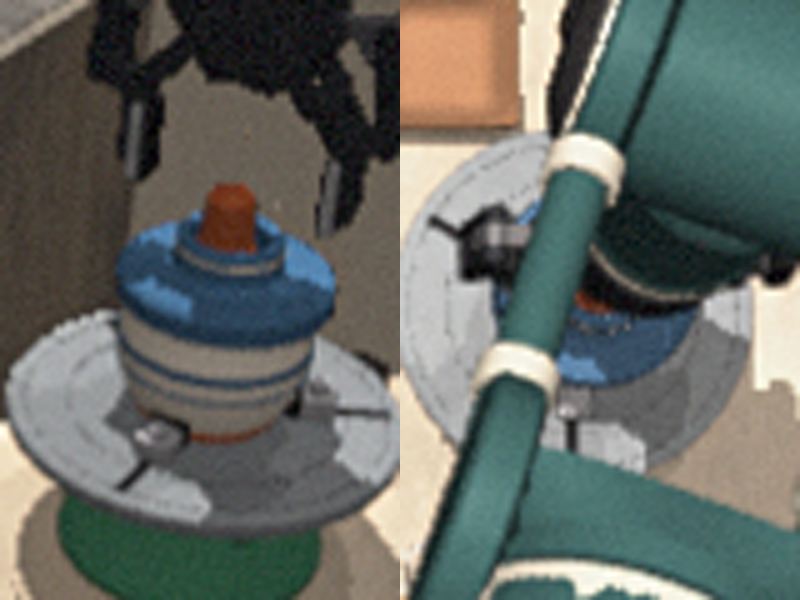

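```bash
python3 - <<'E'
from h import *
def res(q,z0=None):
    z=q[2] if len(q)>2 else .149
    d=np.r_[circ(.0505,z+.006),circ(.0505,z-.0085)]+np.r_[q[:2],0]
    return np.r_[(ext(proj("scene",d))-[333.2,377.2,0,219.5])[[0,1,3]],(ext(proj("top",d))-[336.4,380.3,0,207.6])[[0,3]]]
for q in([.512,-.156],[.512,-.156,.149]):
    f=least_squares(res,q);print(f.x,res(f.x).round(1))
K=np.r_[circ(.012,.195)]+[.512,-.1562,0];print(ext(proj("scene",K)))
E
```

```text
[ 0.51314955 -0.15790312] [-0.4  0.5  0.2 -0.2 -0.1]
[ 0.51287515 -0.15796314  0.14960757] [-0.4  0.5  0.  -0.1 -0. ]
[351.16883856 361.92997374 184.70864404 189.59282857]
```

```bash
python3 -m jog '{"translation":[[0,-0.15,0],[0,0,-0.8],[0,0,-0.7],[0,0,-0.5],[0,0,0]],"yaw":[0,0,0,0,0],"fingers":[1,1,1,1,1]}';python3 -m jog '{"translation":[[0,0,0],[0,0,0],[0,0,0],[0,0,0],[0,0,0],[0,0,0]],"yaw":[0,0,0,0,0,0],"fingers":[0.8,0.7,0.6,0.5,0.5,0.4]}' 30
```

```text
t: 15.62
ee_pos: [0.5114, -0.1566, 0.3274]
tool_rot: [-0.008, -3.14, -0.001]
contact_force: [-0.4, 0.7, 0.1]
opening: 0.0857
grip_force: 0.0
t: 16.38
ee_pos: [0.5119, -0.1567, 0.3289]
tool_rot: [0.008, 3.141, -0.0]
contact_force: [-1.2, 1.3, 5.4]
opening: 0.0485
grip_force: 31.8
```

```bash
python3 -m jog '{"translation":[[0,0,0.1],[0,0,0],[0,0,0.1],[0,0,0.2],[0,0,0]],"yaw":[0,0,0,0,0],"fingers":[0.4,0.4,0.4,0.4,0.4]}' 40;python3 -m jog '{"translation":[[0,0,0.3],[0,0,0.4],[0,0,0.5],[0,0,0]],"yaw":[0,0,0,0],"fingers":[0.4,0.4,0.4,0.4]}'
```

```text
t: 17.0
ee_pos: [0.5117, -0.1567, 0.3321]
tool_rot: [-0.008, -3.141, -0.0]
contact_force: [0.0, 0.4, -2.1]
opening: 0.0484
grip_force: 41.4
t: 17.5
ee_pos: [0.512, -0.1568, 0.3451]
tool_rot: [0.007, 3.14, -0.001]
contact_force: [-0.3, 1.1, -2.0]
opening: 0.0481
grip_force: 41.5
```

```bash
python3 -m jog '{"translation":[[0,0,1],[0,0,1.5],[0,0,2],[0,0,2.5],[0,0,2.5],[0,0,1.5],[0,0,0.3],[0,0,0]],"yaw":[0,0,0,0,0,0,0,0],"fingers":[0.4,0.4,0.4,0.4,0.4,0.4,0.4,0.4]}';python3 -m jog '{"translation":[[0,0,0],[0,0,0],[0,0,0]],"yaw":[0,0,0],"fingers":[0.4,0.4,0.4]}'
python3 - <<'E'
from bench import robot, imaging
import cv2,numpy as np
t=np.zeros((600,800,3),np.uint8)
f=lambda im,x,y,w,h,s:cv2.resize(im[y:y+h,x:x+w],None,fx=s,fy=s,interpolation=cv2.INTER_CUBIC)
for i,n in enumerate(("scene","top")):
    d=imaging.get_image(n);p=np.ascontiguousarray(d["pixels"][:,:,::-1])
    if i==0: t[:,:500]=f(p,300,130,100,120,5)
    else: t[:315,500:]=cv2.resize(p[:,140:],(300,300*420//420))[:300] if 0 else np.vstack([cv2.resize(p[:,140:],(300,300)),np.zeros((15,300,3),np.uint8)])
cv2.imwrite("pics/c7.png",t)
E
```

```text
t: 18.5
ee_pos: [0.5116, -0.1567, 0.4569]
tool_rot: [-0.008, -3.141, -0.0]
contact_force: [0.2, -0.9, -2.1]
opening: 0.0484
grip_force: 41.6
t: 18.88
ee_pos: [0.5117, -0.1567, 0.4567]
tool_rot: [-0.007, -3.141, -0.0]
contact_force: [0.6, -0.7, -2.1]
opening: 0.0477
grip_force: 41.6
```

View pics/c7.png

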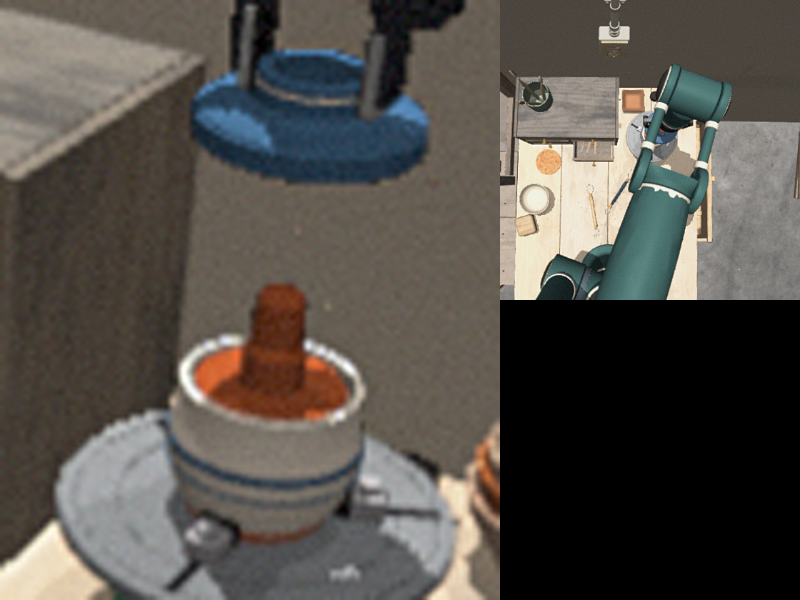

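The picture shows the inner lid seated in the jar, with its knob at about (278,290). The outer lid is held level about 12.8 cm above its seat, and the wheel head is level.

```bash
python3 -c "
from bench import robot
print(robot.hand_in())"
```

```text
the job is handed in; nothing more can be done
None
```

The job is handed in: the wheel head is level, the inner lid is seated in the jar, and the outer lid is held level about 12.8 cm above its seat, over the jar, at 18.9 s on the robot's clock (no verdict was returned).

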